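Fit the matching hub sleeve on the specimen turning stand

TASK

Of the three aluminium hub sleeves on the sloping rack, pick out the one whose flange holes match the three studs of the blue turning stand. Slide it, flange down, over the stand's upright spindle, turn it so that the studs enter the holes, and lower it gently (do not drop it) until the flange sits flush on the stud plate, then let go. Leave the other two sleeves on the rack and the fossil, glue jar and brush where they are.

Things in the scene. Friction and masses are not known exactly. Their poses are not given: they have to be found in the camera images.
- hub3_mid (a point): Three-hole aluminium hub sleeve: square flange 92 x 92 x 8 mm at its foot, tube 44 mm outside diameter, 110 mm total height, 31 mm bore right through, 0.4 kg. Three 13 mm flange holes at 33 mm radius, 120 degrees apart, the first along x. Point on the bore axis 55 mm above the flange's underside; z along the tube, away from the flange; x, y parallel to the flange's sides. At the start x points up the slope.
- hub4_mid (a point): Four-hole aluminium hub sleeve: same sizes and point as the three-hole one, but four 13 mm flange holes, one near each corner (27 mm from the axis along both x and y).
- hub2_mid (a point): Two-hole aluminium hub sleeve: same sizes and point as the three-hole one, but two 13 mm flange holes, opposite each other, 33 mm from the axis along +y and -y.
- stand_seat (a point): Centre of the upper face of the fixed turning stand's dark steel stud plate (116 mm diameter, 32 mm above the table, on a blue round base of 190 mm diameter). z is up. Three brass studs, 8 mm diameter, 18 mm high with tapered tips, stand on it at 33 mm radius, 120 degrees apart, the first along x.
- spindle_top (a point): Top of the stand's upright steel spindle, 28 mm diameter, on the axis 102 mm above the centre of the stud plate; its top 7 mm are tapered. Axes as stand_seat.
- rack_face (a point): Middle of the fixed rack's black board (130 mm along the slope, 350 mm wide, sloping 26 degrees), 55 mm above the table. x is level, towards the high side; y along the width; z up. The face looks up and to -x; a wooden ledge 11 mm high runs along its foot. The three sleeves stand on it in a row along y, 112 mm apart, tubes square to the board (26 degrees from vertical), flanges on the ledge.
- fossil: Bystander: terracotta-coloured rock slab 100 x 130 x 22 mm with a pale ammonite on top; origin under its centre.
- glue_jar: Bystander: jar of 64 mm diameter, 90 mm high, black cap; origin under its centre.
- brush: Bystander: brush lying on the table; origin under its middle.
Things that resemble listed ones, but are neither listed nor needed, are in the scene too. There is more than one size of the part that bears stand_seat; the job needs the smallest.

How it is judged:
By the outcome, as a careful person would: the job done as asked, in the order asked, and still so for the second after the job is handed in, with the robot touching nothing.
It also fails if it takes over 61 s, if anything falls off the work surface, if the arm or the gripper's body presses on something with over 40 N, if the wrist force passes 120 N, or if a joint passes its speed limit or range.

ROBOT

A 6-joint arm with a two-finger parallel gripper is mounted at the origin on the work surface. World frame = base frame: x ahead of the robot, y to its left, z up, the work surface at z = 0. Lengths are in m, angles in rad, forces in N, time in s.
With the tool pointing down it reaches from about 0.35 to 0.775 m from the base axis. Payload 7.3 kg.
Tool frame: the origin (TCP) lies on the mounting face of the last link; the fingertips stand 178 mm ahead of it and the grasp point (between the pads) lies 159 mm ahead of it (robot.tcp_to_tips is the distance from the TCP to the fingertips, in m); z points along the fingers, y is the direction in which the jaws open and shut (so a half turn about z gives the same grasp; the last joint's range is limited). The gripper opens to 92 mm and grips with 3 to 60 N. Pads are 19 mm wide; open, the fingers measure 130 mm over their backs; the gripper's body (75 mm by 190 mm) begins 47 mm behind the grasp point.
Start: joints at [-1.281, 0.342, 1.524, -0, 1.275, -0.146], TCP at [0.222, -0.476, 0.405] pointing down, gripper open.
Joint ranges: [-2.53, 2.53], [-0.77, 2.02], [0.04, 2.7], [-1, 4.14], [0.28, 2.66], [-3.11, 3.11]. Speed limits (rad/s): [2.57, 2.57, 3.14, 3.14, 3.14, 3.14].

INTERFACE

Orientations are given as [roll, pitch, yaw] about the fixed x, y, z axes, in that order (R = Rz(yaw) Ry(pitch) Rx(roll)).
In Python, from cell import robot, viewer gives the robot as it stands.
- The arm moves only by the shell command python3 -m creep 'ROWS' [OPENING] [FORCE]. ROWS is JSON, a list that holds one entry, the list of rows, each a list of 6 numbers: the shift along the world's x, y, z in mm, then the turn, a rotation vector about the world's x, y, z in degrees. A call has 1 to 5 rows; each row shifts and turns the pose as measured when the row begins; what a row does not reach is not made up. A row lasts 1/12 s, in which the tool goes at most 41.7 mm and 7.16 degrees, less where a joint would pass 70% of its speed; a pose out of reach is approached as far as the arm can. A call with a gripper value outside its range is refused whole. OPENING is the closure, from -1 (fully open) to 1 (shut), set as the call begins (- or left out, the last holds). The fingers move at their own pace and stop on an object; FORCE is the grip in N (left out, the last holds). Time passes only in rows, so rows that do not move let the fingers close. It gives the time, the measured TCP pose, the force and the opening at its end, in the units of the state.
- robot.observe(): the state, without advancing time (a new reading comes with each control period).
- viewer.read_camera(name): name is "side" or "top" or "wrist"; returns the picture (400x640x3 uint8, blue, green, red); there is no depth.
- viewer.camera_model(name): a dict with "fx", "fy", "cx", "cy" (pixels), "pose" (4x4, takes a point from camera to world coordinates); the wrist camera has in their place "mount" (4x4, takes a point from camera to tool coordinates, whose origin is the TCP and whose axes are the flange's). Camera axes: x right, y up, looking along -z (the intrinsics and any distortion apply to the point x, -y, -z); pixel columns grow to the right and rows downward; lengths in m; the calibration is good to about 2 mm. A picture is of the moment at which its call begins: read the wrist's pose just before it. camera_model takes no time and is no camera call.
- robot.hand_in(): hands the job in, once; it reports no verdict.
The state is a dict: "time": time; "qpos": joint angles; "qvel": joint speeds; "joint_efforts": joint torques, N m; "tool_pos": TCP position; "tool_rot": TCP orientation; "contact_force": force on the tool from outside, world axes, zero at the start; "torque": the same for the moment, N m; "opening": finger opening in m.
Only numpy, scipy, OpenCV 4.12 (cv2) and the standard library are available. Lean on these libraries where they do the work, as an engineer would, in place of code of your own. Each camera call takes 0.05 s, during which the arm holds its last target. There are 200 camera calls.

## Working session

There is one attempt and no reset: what is moved stays moved. The work goes in short steps, Python scripts to look and compute and a shell command to move; the robot and the scene stay as the last step left them, time stands still between calls to the robot, and variables do not carry over. Pictures are saved under pics/ and viewed, about 8 in all and at most 12, crops included, and the job is handed in when it is done.

```bash
mkdir -p pics; ls; python3 - <<'E'
from cell import robot, viewer
import cv2,json,numpy as np
s=robot.observe();print(s)
for n in("side","top","wrist"):
    cv2.imwrite(f"pics/{n}0.png",viewer.read_camera(n));m=viewer.camera_model(n);print(n,{k:(np.round(v,4).tolist()) if not isinstance(v,str) else v for k,v in m.items()})
E
```

```text
pics
{'time': 0.0, 'qpos': array([-1.28099693e+00,  3.42713433e-01,  1.52500345e+00, -3.64260103e-05,
        1.27537130e+00, -1.46016887e-01]), 'qvel': array([-0.00067194,  0.00128684, -0.00115578, -0.00057676, -0.0006535 ,
        0.00116813]), 'joint_efforts': array([ 1.61510903e-03, -4.31240737e+01, -2.44217867e+01,  7.18661863e-02,
        5.58653427e-02, -1.05754079e-04]), 'tool_pos': array([ 0.22159916, -0.47579656,  0.40405431]), 'tool_rot': array([-3.14010798e+00, -1.83135177e-04,  4.35826784e-01]), 'contact_force': array([0.21673369, 0.5700973 , 0.09536527]), 'torque': array([ 0.04935545, -0.00679811, -0.02993918]), 'opening': 0.09174077674973254}
side {'fx': 434.4928, 'fy': 434.4928, 'cx': 322.4744, 'cy': 202.6332, 'pose': [[-0.7361, 0.3402, -0.5851, -0.2196], [-0.6768, -0.3772, 0.6322, 0.6567], [-0.0056, 0.8614, 0.5079, 0.687], [0.0, 0.0, 0.0, 1.0]]}
top {'fx': 503.0171, 'fy': 503.0171, 'cx': 321.5886, 'cy': 192.1545, 'pose': [[-0.0238, 0.9767, -0.2132, 0.151], [-0.9997, -0.0241, 0.0012, -0.0679], [-0.004, 0.2132, 0.977, 1.4798], [0.0, 0.0, 0.0, 1.0]]}
wrist {'fx': 352.1179, 'fy': 352.1179, 'cx': 319.0317, 'cy': 197.1129, 'mount': [[0.0003, 0.9581, 0.2864, 0.0776], [1.0, -0.0004, 0.0004, -0.0003], [0.0005, 0.2864, -0.9581, 0.0203], [0.0, 0.0, 0.0, 1.0]]}
```

View pics/top0.png

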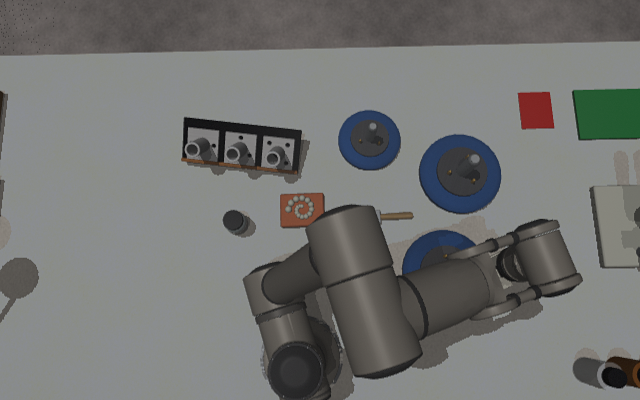

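View pics/side0.png

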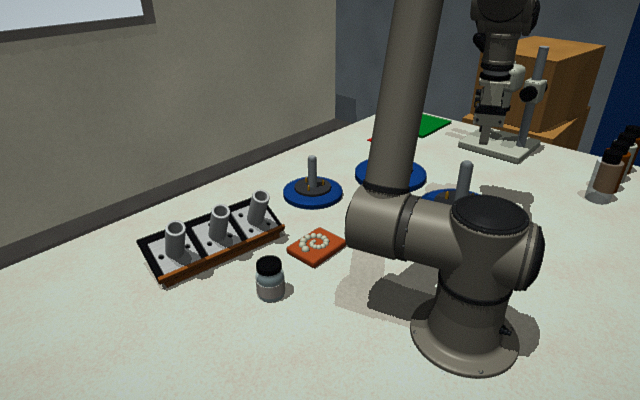

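Three candidate stands appear in the top view: (369,140) about 62 px wide, (460,173) about 82 px, and (441,268) about 78 px or more. A 190 mm base at that range should be about 66 px, so (369,140) fits. I'll confirm the stand and the hubs in one crop.

```bash
python3 - <<'E'
import cv2,numpy as np
t=cv2.imread("pics/top0.png");s=cv2.imread("pics/side0.png")
a=cv2.resize(t[105:185,175:310],None,fx=5.9,fy=5.9,interpolation=3)[:, :800]
c=cv2.resize(t[105:175,335:405],(0,0),fx=5,fy=5,interpolation=3)
o=np.zeros((600,800,3),np.uint8)
a=cv2.resize(t[110:180,176:310],None,fx=4,fy=4,interpolation=3);o[:280,:536]=a
c=cv2.resize(t[105:175,335:400],None,fx=4,fy=4,interpolation=3);o[:280,540:800]=c
b=cv2.resize(s[180:285,130:290],None,fx=3,fy=3,interpolation=3);o[285:600,:480]=b
c=cv2.resize(s[145:215,275:350],None,fx=4,fy=4,interpolation=3);o[285:565,500:800]=c
cv2.imwrite("pics/crop1.png",o)
E
```

```text
(no output)
```

View pics/crop1.png

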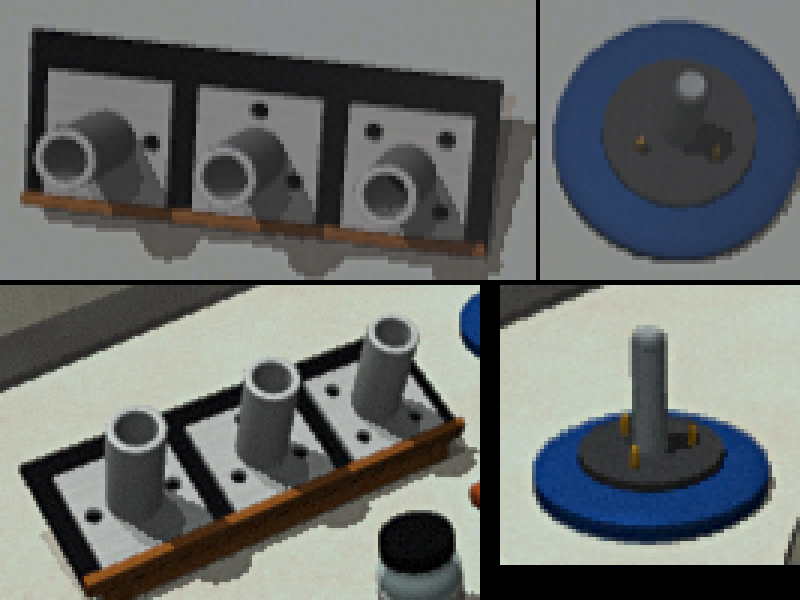

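The left hub has two holes (±y). The middle hub has one hole up-slope and two below, so it is hub3. The right hub has four corner holes. The stand at (369,140) is the small one. Next I'll fit the poses.

```bash
cat > h.py <<'E'
import numpy as np
from scipy.optimize import least_squares
from scipy.spatial.transform import Rotation as R
from cell import robot, viewer
CAM={n:viewer.camera_model(n) for n in("side","top","wrist")}
def tool(s): 
    T=np.eye(4);T[:3,:3]=R.from_euler('xyz',s['tool_rot']).as_matrix();T[:3,3]=s['tool_pos'];return T
def proj(n,P,pose=None):
    m=CAM[n];pose=m['pose'] if pose is None else pose
    p=(np.asarray(P)-pose[:3,3])@pose[:3,:3]
    return np.stack([m['fx']*p[...,0]/-p[...,2]+m['cx'],m['fy']*p[...,1]/p[...,2]+m['cy']],-1)
a26=np.radians(26)
def hubR(yaw): return (R.from_euler('z',yaw)*R.from_euler('y',-a26)).as_matrix()
def hole(k,z,r=.033): return np.array([r*np.cos(k*2*np.pi/3),r*np.sin(k*2*np.pi/3),z])
E
python3 - <<'E'
from h import *
top=[(hole(0,.008),(241,137.5)),(hole(2,.008),(249.5,155.5)),(np.array([0,0,.11]),(232.5,154))]
side=[(hole(1,.008),(209.7,244)),(hole(2,.008),(230,235.7)),(np.array([0,0,.11]),(220.3,211))]
def res(p):
    M=hubR(p[3]);return np.concatenate([proj(n,M@q+p[:3])-uv for n,L in(("top",top),("side",side)) for q,uv in L])
f=least_squares(res,[.45,.2,.05,0]);p=f.x
print("hub foot",p[:3],np.degrees(p[3]),"mid",p[:3]+hubR(p[3])[:,2]*.055);print(f.fun.round(1))
st=[("top",1,(360.5,140.5)),("top",2,(379,143)),("side",0,(306.2,177.5)),("side",1,(308.5,186.3)),("side",2,(323.2,180.7))]
for lab in range(1):
  for y0 in np.radians([-50,-25,0,25,50]):
    def tips(p): return [np.array([p[0],p[1],.05])+R.from_euler('z',p[2]).as_matrix()@hole(k,0) for k in range(3)]
    def r2(p):
        t=tips(p);o=[]
        for n,_,uv in st:
            d=[proj(n,q)-uv for q in t];o.append(min(d,key=np.linalg.norm))
        for n,uv in(("top",(372.8,125.5)),("side",(312,156.8))): o.append(proj(n,np.array([p[0],p[1],.134]))-uv)
        return np.concatenate(o)
    g=least_squares(r2,[.5,-.1,y0]);print(g.cost.round(2),g.x[:2],np.degrees(g.x[2]),g.fun.round(1))
E
```

```text
hub foot [0.60397078 0.16750243 0.04663958] -8.947801793760098 mid [0.58015378 0.17125243 0.09607325]
[ 0.1 -0.1 -0.2 -0.4 -0.4 -0.1  0.  -0.2  0.2 -0.1  0.4  0.4]
3.09 [ 0.63014947 -0.21700067] -8.03310275005415 [-0.9 -0.1 -0.3 -0.5  0.2 -0.7  0.4 -1.2 -0.1 -1.  -0.5  1.1  0.3 -0.6]
3.09 [ 0.63014947 -0.21700067] -8.033105210222818 [-0.9 -0.1 -0.3 -0.5  0.2 -0.7  0.4 -1.2 -0.1 -1.  -0.5  1.1  0.3 -0.6]
87.79 [ 0.61089296 -0.21344399] 39.62592829550663 [ 0.8 -6.1  0.6 -2.6 -0.2  5.1 -2.5 -3.7 -1.  -2.  -1.4  7.6  4.1  1.5]
3.09 [ 0.63014947 -0.21700067] -8.033105312191296 [-0.9 -0.1 -0.3 -0.5  0.2 -0.7  0.4 -1.2 -0.1 -1.  -0.5  1.1  0.3 -0.6]
3.09 [ 0.63014947 -0.21700067] -8.033106466254845 [-0.9 -0.1 -0.3 -0.5  0.2 -0.7  0.4 -1.2 -0.1 -1.  -0.5  1.1  0.3 -0.6]
```

```bash
cat >> h.py <<'E'
FOOT=np.array([.60397,.16750,.04664]);YAW=np.radians(-8.95)
STAND=np.array([.63015,-.2170,.032]);SYAW=np.radians(-8.03)
RX=np.diag([1.,-1,-1])
def grasp(d,h=.078): # d: retreat along tube
    M=hubR(YAW);return FOOT+M[:,2]*(h+.159+d),M@RX
def delta(pos,M):
    s=robot.observe();T=tool(s)
    rv=R.from_matrix(M@T[:3,:3].T).as_rotvec(degrees=True)
    print("t%.2f"%s['time'],"shift mm",((pos-T[:3,3])*1e3).round(1),"turn deg",rv.round(2),"F",s['contact_force'].round(1),"open",round(s['opening'],4));return s
E
python3 -c "
from h import *
delta(*grasp(.1))"
python3 -m creep '[[[15,35,15,0,0,-7],[15,35,15,0,0,-7],[15,35,15,0,0,-7],[15,35,15,0,0,-7],[15,35,0,0,0,-6]]]' -1
python3 -c "
from h import *
delta(*grasp(.1))"
```

```text
t0.15 shift mm [236.4 666.3 -54.7] turn deg [  3.61 -26.12 -33.35] F [ 0.9  0.3 -0.2] open 0.0917
time: 0.57
tool_pos: [0.2946, -0.3026, 0.4612]
tool_rot: [-3.134, 0.001, -0.171]
contact_force: [1.9, -0.9, -0.3]
opening: 0.0915
t0.57 shift mm [ 163.5  493.  -111.6] turn deg [ -4.68 -25.62   0.71] F [ 1.9 -0.9 -0.3] open 0.0915
```

```bash
python3 -m creep '[[[16,37,0,0,-2,0],[16,37,0,0,-2,0],[16,37,0,0,-2,0],[14,38,0,0,-2,0],[14,38,0,0,-2,0]]]' >/dev/null
python3 -m creep '[[[14,38,0,-1,-3,0],[14,38,-5,-1,-3,0],[12,38,-10,-1,-3,0],[12,38,-10,-1,-3,0],[12,38,-10,-1,-3,0]]]' >/dev/null
python3 -c "
from h import *
delta(*grasp(.1))"
```

```text
t1.40 shift mm [ 24.2 103.5 -80. ] turn deg [-0.13  1.15  0.76] F [ 0.5 -1.3 -0.1] open 0.0918
```

```bash
python3 -m creep '[[[6,26,-20,0,0,0],[6,26,-20,0,0,0],[6,26,-20,0,1,0],[6,25,-20,0,0,1],[0,0,0,0,0,0]]]' >/dev/null
python3 - <<'E'
from h import *
import cv2
s=delta(*grasp(.1));T=tool(s);img=viewer.read_camera("wrist")
P=T@CAM['wrist']['mount'];M=hubR(YAW)
th=np.linspace(0,2*np.pi,60)
def dr(pts,c):
    for u,v in proj("wrist",(M@pts.T).T+FOOT,P): cv2.circle(img,(int(round(u)),int(round(v))),0,c,-1)
cv2.imwrite("pics/w1raw.png",img)
ring=lambda r,z,cx=0,cy=0:np.stack([cx+r*np.cos(th),cy+r*np.sin(th),z+0*th],1)
dr(ring(.022,.11),(0,0,255));dr(ring(.0155,.11),(0,255,0))
for k in range(3):
    c=hole(k,.008);dr(ring(.0065,.008,c[0],c[1]),(255,0,255))
sq=np.concatenate([np.stack([np.linspace(-.046,.046,60),np.full(60,e),np.full(60,.008)],1) for e in(-.046,.046)]);dr(sq,(0,255,255));dr(sq[:,[1,0,2]],(0,255,255))
cv2.imwrite("pics/w1.png",img)
E
```

```text
t1.82 shift mm [  1.1 -12.    5. ] turn deg [-0.19  0.42 -0.92] F [-0.8 -0.1  0.3] open 0.092
```

View pics/w1.png

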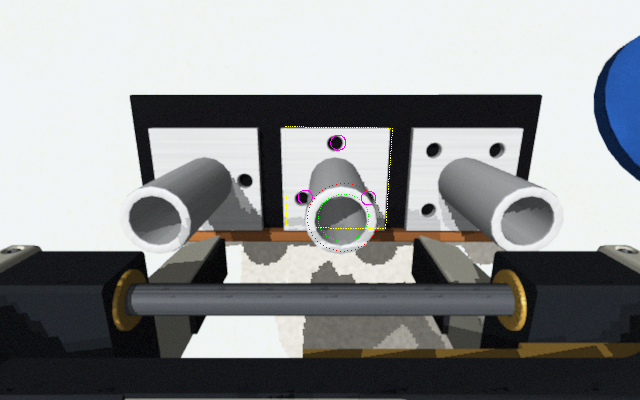

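The overlay fits within about 2 mm: the middle hub's holes are at (336,143), (303,197) and near (368,198), and its tube rim is centred at (341,218). I'll correct, then descend along the tube.

```bash
python3 -m creep '[[[1,-11,5,0,0,-1],[0,0,0,0,0,0]]]' >/dev/null
python3 -c "
from h import *
delta(*grasp(.1))"
python3 -m creep '[[[11,-1.5,-22,0,0,0],[11,-1.5,-22,0,0,0],[0,0,0,0,0,0]]]' >/dev/null
python3 -c "
from h import *
delta(*grasp(.0))"
```

```text
t2.03 shift mm [ 0.3  0.9 -1.7] turn deg [-0.1   0.39  0.1 ] F [ 0.5 -0.6 -0.2] open 0.0916
t2.28 shift mm [ 20.2   1.2 -52.1] turn deg [-0.25  0.98  0.48] F [ 0.  -1.3 -0.2] open 0.0917
```

```bash
python3 -m creep '[[[5,2,-13,0,0.5,0.3],[5,1,-13,0,0.4,0.2],[5,0,-13,0,0,0],[4,-1,-13,0,0,0],[0,0,0,0,0,0]]]' >/dev/null
python3 -c "
from h import *
delta(*grasp(.0))"
```

```text
t2.70 shift mm [-0.8  4.3 -5. ] turn deg [-0.35  0.59  0.5 ] F [-0.2 -0.8  0.1] open 0.092
```

```bash
python3 -m creep '[[[-1,5,-5,-0.3,0.6,0.5],[0,0.5,0,0,0,0],[0,0,0,0,0,0]]]' >/dev/null
python3 -c "
from h import *
delta(*grasp(.0))"
```

```text
t2.95 shift mm [-0.1 -0.6 -2.3] turn deg [-0.04  0.09  0.1 ] F [-0.4 -0.1  0.4] open 0.092
```

Aligned. I'll close at a moderate force, then grip firmly.

```bash
python3 -m creep '[[[0,0.5,-1,0,0,0],[0,0,0,0,0,0],[0,0,0,0,0,0],[0,0,0,0,0,0],[0,0,0,0,0,0]]]' 1 15
python3 -m creep '[[[0,0,0,0,0,0],[0,0,0,0,0,0],[0,0,0,0,0,0],[0,0,0,0,0,0],[0,0,0,0,0,0]]]' 1 50
python3 -c "
from h import *
delta(*grasp(.0))"
```

```text
time: 3.37
tool_pos: [0.5013, 0.1854, 0.2636]
tool_rot: [-3.139, -0.459, -0.158]
contact_force: [-0.4, 0.3, -0.4]
opening: 0.0632
time: 3.78
tool_pos: [0.5012, 0.1853, 0.2638]
tool_rot: [-3.139, -0.459, -0.158]
contact_force: [-0.3, 0.2, 1.0]
opening: 0.0437
t3.78 shift mm [ 0.2 -1.6 -4.1] turn deg [-0.1   0.32  0.05] F [-0.3  0.2  1. ] open 0.0437
```

```bash
python3 -m creep '[[[-4,0.5,9,0,0,0],[-6,1,13,0,0,0],[-9,1.5,18,0,0,0],[-9,1.5,18,0,0,0],[-9,1.5,18,0,0,0]]]' 1 50
python3 -m creep '[[[-5,1,25,0,0,0],[0,0,30,0,0,0],[0,0,30,0,0,0],[0,0,25,0,0,0],[0,0,0,0,0,0]]]' 1 50
python3 - <<'E'
from h import *
print((STAND-robot.observe()['tool_pos']))
M=R.from_euler('z',SYAW).as_matrix()
delta(STAND+[0,0,.082+.159+.16],M@RX)
E
```

```text
time: 4.2
tool_pos: [0.4608, 0.1903, 0.3369]
tool_rot: [3.137, -0.442, -0.157]
contact_force: [-0.1, -0.1, -3.4]
opening: 0.0438
time: 4.62
tool_pos: [0.4487, 0.1914, 0.4533]
tool_rot: [3.136, -0.432, -0.154]
contact_force: [0.9, 0.2, -3.2]
opening: 0.0435
[ 0.18143506 -0.40844738 -0.4212643 ]
t4.62 shift mm [ 181.4 -408.4  -20.3] turn deg [ 3.94 24.47  0.85] F [ 0.9  0.2 -3.2] open 0.0435
```

```bash
python3 -m creep '[[[10,-18,0,0.4,2.4,0],[14,-30,0,0.4,2.4,0.1],[14,-34,0,0.4,2.4,0.1],[14,-34,0,0.4,2.4,0.1],[14,-34,0,0.4,2.4,0.1]]]' >/dev/null
python3 -m creep '[[[14,-34,0,0.4,2.4,0.1],[14,-34,0,0.4,2.4,0.1],[14,-34,0,0.4,2.4,0.1],[14,-34,0,0.4,2.4,0.1],[14,-30,0,0.4,2.4,0.1]]]' >/dev/null
python3 - <<'E'
from h import *
M=R.from_euler('z',SYAW).as_matrix()
delta(STAND+[0,0,.082+.159+.16],M@RX)
E
```

```text
t5.45 shift mm [ 51.2 -85.2  -9.6] turn deg [-1.26 -1.71 -0.77] F [ 0.7  0.4 -3.9] open 0.0433
```

```bash
python3 -m creep '[[[15,-22,-3,-0.4,-0.6,-0.3],[15,-22,-3,-0.4,-0.6,-0.3],[11,-14,-3,-0.4,-0.5,-0.2],[2,-3,0,0,0,0],[0,0,0,0,0,0]]]' >/dev/null
python3 - <<'E'
from h import *
M=R.from_euler('z',SYAW).as_matrix()
delta(STAND+[0,0,.082+.159+.16],M@RX)
E
```

```text
t5.87 shift mm [  6.2 -13.1  12.1] turn deg [-0.34 -0.98  0.57] F [ 0.5 -0.4 -3.9] open 0.0437
```

```bash
python3 -m creep '[[[6,-13,12,-0.3,-1,0.5],[0,0,0,0,0,0],[0,0,0,0,0,0]]]' >/dev/null
python3 - <<'E'
from h import *
import cv2
M=R.from_euler('z',SYAW).as_matrix()
s=delta(STAND+[0,0,.082+.159+.16],M@RX);T=tool(s)
im={n:viewer.read_camera(n) for n in("top","side","wrist")}
for n in im: cv2.imwrite(f"pics/{n}2.png",im[n])
H=T[:3,:3]@RX; F=T[:3,3]-H[:,2]*.241
print("foot if h=82:",F)
for n in("top","side"):
    print(n,"rim",proj(n,F+H[:,2]*.11).round(),"foot",proj(n,F).round(),"stand",proj(n,STAND).round())
o=np.zeros((600,800,3),np.uint8)
u,v=proj("side",F).round().astype(int);
o[:,:400]=cv2.resize(im["side"][max(v-60,0):max(v-60,0)+150,u-50:u+50],(400,600),interpolation=3)
print("side crop origin",u-50,max(v-60,0))
u,v=proj("top",F).round().astype(int);v=max(v,50)
o[:400,400:]=cv2.resize(im["top"][v-50:v+50,u-50:u+50],(400,400),interpolation=3);print("top crop",u-50,v-50)
o[400:525,400:600]=cv2.resize(im["wrist"],(200,125))
cv2.imwrite("pics/c2.png",o)
E
```

```text
t6.12 shift mm [ 1.  -1.7  4.4] turn deg [-0.35 -0.47 -0.01] F [-0.9 -0.5 -3.3] open 0.0434
foot if h=82: [ 0.62722068 -0.2138647   0.18758461]
top rim [378. 105.] foot [373. 121.] stand [369. 138.]
side rim [311. 104.] foot [312. 140.] stand [313. 186.]
side crop origin 262 80
top crop 323 71
```

View pics/c2.png

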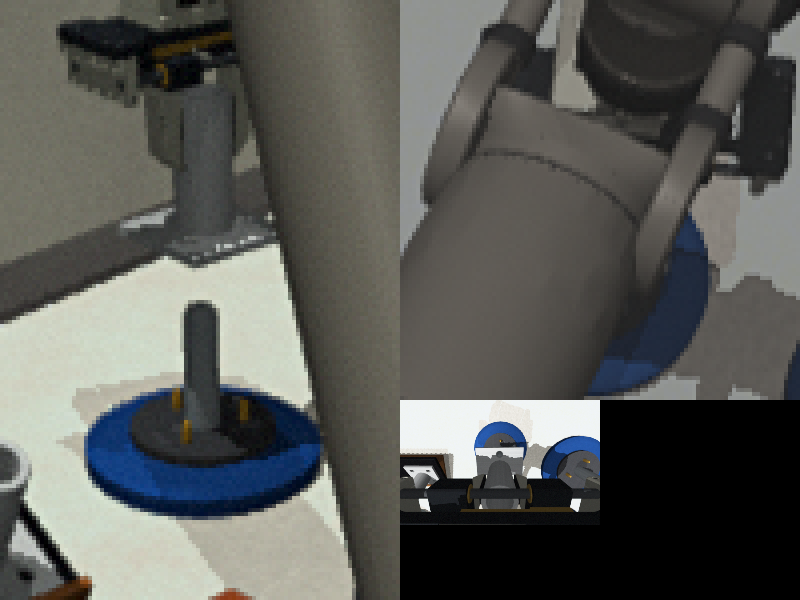

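View pics/wrist2.png

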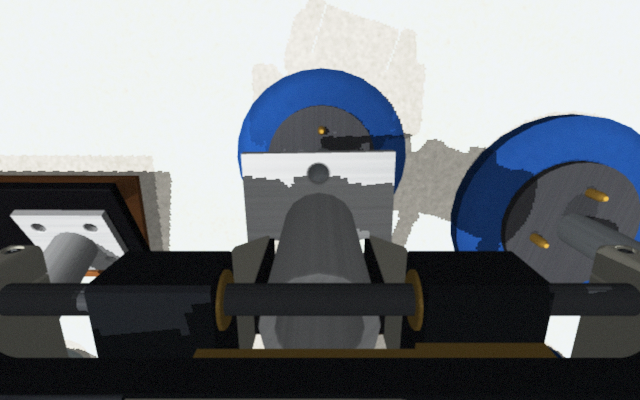

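The wrist view shows the hub flange's far corners at (242,153) and (395,152), its front hole at (318,173), and the stand's front stud tip at (322,129). The side view shows the flange corners at (291,137), (311,146) and (330,138). I'll fit the hub-in-hand pose and check the stand.

```bash
python3 - <<'E'
from h import *
s=robot.observe();T=tool(s);P=T@CAM['wrist']['mount'];H0=T[:3,:3]@RX;G=T[:3,3]+T[:3,2]*.159
obs=[("wrist",[.046,.046,.008],(242,153),1),("wrist",[.046,-.046,.008],(395,152),1),("wrist",[.033,0,.008],(318,173),1),
("side",[-.046,.046,0],(310.8,146.2),1.5),("side",[.046,.046,.004],(291.5,137),1.5),("side",[-.046,-.046,.004],(330,138.5),1.5)]
def hub(p): # dx dy h yaw pitch roll
    Rl=R.from_euler('zyx',p[3:]).as_matrix();M=H0@Rl;return M,G+H0@np.array([p[0],p[1],0])-M[:,2]*p[2]
def res(p):
    M,F=hub(p);return np.concatenate([w*(proj(n,M@np.array(q)+F,P if n=="wrist" else None)-uv) for n,q,uv,w in obs]+[p[4:]*57/1.0,p[1:2]*500])
f=least_squares(res,[0,0,.08,0,0,0]);p=f.x;M,F=hub(p)
print("dx,dy,h mm",(p[:3]*1e3).round(1),"yaw,pitch,roll deg",np.degrees(p[3:]).round(2));print(f.fun.round(1))
print("hub foot",F,"axis",M[:,2].round(4),"yaw",np.degrees(np.arctan2(M[1,0],M[0,0])))
S=R.from_euler('z',SYAW).as_matrix()
print("stud0 tip",proj("wrist",STAND+S@hole(0,.018),P))
th=np.linspace(0,2*np.pi,181);B=np.stack([.095*np.cos(th),.095*np.sin(th),0*th],1)
for z in(.016,.02,.024):
  b=proj("wrist",STAND*[1,1,0]+[0,0,z]+B,P);print(z,"base top row",b[b[:,1].argmin()].round(1),"left",b[:,0].min().round(1),"right",b[:,0].max().round(1))
b=proj("wrist",STAND+B*58/95,P);print("plate top",b[b[:,1].argmin()].round(1),b[:,0].min().round(1),b[:,0].max().round(1))
E
```

```text
dx,dy,h mm [-2.2  0.1 77.4] yaw,pitch,roll deg [0.22 0.59 0.54]
[-1.2 -0.6  0.3 -0.4  0.3  0.4 -1.6  1.3 -1.3  0.   6.1 -0.4  0.6  0.5
  0. ]
hub foot [ 0.6248995  -0.2128831   0.19319063] axis [ 0.0153 -0.0155  0.9998] yaw -7.769584339102103
stud0 tip [322.59273217 133.78102975]
0.016 base top row [322.6  70.3] left 238.1 right 406.7
0.02 base top row [322.6  70.1] left 237.3 right 407.6
0.024 base top row [322.6  69.9] left 236.5 right 408.4
plate top [322.6 107.4] 269.0 375.9
```

```bash
cat >> h.py <<'E'
def fit(obs,T,p0=(0,0,.08,0,0,0)):
    P=T@CAM['wrist']['mount'];H0=T[:3,:3]@RX;G=T[:3,3]+T[:3,2]*.159
    def hub(p):
        M=H0@R.from_euler('zyx',p[3:]).as_matrix();return M,G+H0@np.array([p[0],p[1],0])-M[:,2]*p[2]
    def res(p):
        M,F=hub(p);return np.concatenate([w*(proj(n,M@np.array(q)+F,P if n=="wrist" else None)-uv) for n,q,uv,w in obs]+[p[4:]*57,p[1:2]*500])
    f=least_squares(res,p0);M,F=hub(f.x)
    print("dx,dy,h",(f.x[:3]*1e3).round(1),"ypr",np.degrees(f.x[3:]).round(2),"res",f.fun.round(1))
    S=STAND
    print("hub foot",F.round(4),"to stand mm",((S-F)*1e3).round(1),"axis",M[:,2].round(4),"yaw err deg",np.degrees(SYAW-np.arctan2(M[1,0],M[0,0])).round(2))
E
python3 - <<'E'
from h import *
T=tool(robot.observe())
W=[("wrist",[.046,.046,.008],(242,153),1),("wrist",[.046,-.046,.008],(395,152),1),("wrist",[.033,0,.008],(318,173),1)]
fit(W,T)
fit(W+[("side",[-.046,.046,0],(310.8,146.2),1.5),("side",[.046,.046,.004],(291.5,137),1.5)],T)
E
```

```text
dx,dy,h [-3.5  0.5 80. ] ypr [ 0.38 -0.03  0.06] res [-0.1 -0.2 -0.2 -0.2  0.4  0.4 -0.   0.1  0.2]
hub foot [ 0.6244 -0.2131  0.1905] to stand mm [   5.8   -3.9 -158.5] axis [ 0.0057 -0.0057  1.    ] yaw err deg -0.42
dx,dy,h [-2.  -0.  77.2] ypr [0.66 0.93 0.22] res [-0.7  0.2  0.7 -0.6  0.7  0.7 -1.1  1.2 -1.   0.2  0.9  0.2 -0. ]
hub foot [ 0.6246 -0.2134  0.1934] to stand mm [   5.6   -3.6 -161.4] axis [ 0.022  -0.0108  0.9997] yaw err deg -0.7
```

```bash
python3 -m creep '[[[3,-2,-5,-0.4,-0.6,-0.4],[0,0,-14,0,0,0],[0,0,-14,0,0,0],[0,0,-10,0,0,0],[0,0,0,0,0,0]]]' >/dev/null
cat > tgt.py <<'E'
import sys
from h import *
# target TCP for foot height z above seat, given hub-in-hand dx, h
def tgt(z,dx=-.0025,h=.079):
    S=R.from_euler('z',SYAW).as_matrix()
    return STAND+S@np.array([-dx,0,0])+[0,0,z+h+.159],S@RX
if __name__=="__main__": delta(*tgt(float(sys.argv[1])/1e3))
E
python3 tgt.py 115
```

```text
t6.68 shift mm [ 0.5 -3.2 -0. ] turn deg [0.23 0.47 0.29] F [-0.   0.8 -3.7] open 0.0439
```

```bash
python3 -m creep '[[[0.5,-3,0,0.2,0.3,0.2],[0,0,0,0,0,0],[0,0,0,0,0,0]]]' >/dev/null
python3 tgt.py 115
python3 - <<'E'
from h import *
import cv2
im={n:viewer.read_camera(n) for n in("side","wrist")}
for n in im: cv2.imwrite(f"pics/{n}3.png",im[n])
o=np.zeros((600,800,3),np.uint8)
o[:,:400]=cv2.resize(im["side"][110:210,275:342],(400,600),interpolation=3)
o[:300,400:]=cv2.resize(im["wrist"][60:210,220:420],(400,300),interpolation=3)
o[300:600,400:]=cv2.resize(cv2.convertScaleAbs(im["wrist"][90:165,270:370],alpha=1.3),(400,300),interpolation=3)
cv2.imwrite("pics/c3.png",o)
E
```

```text
t6.93 shift mm [-0.2 -0.8 -0.3] turn deg [0.02 0.15 0.04] F [ 0.6 -0.  -3.9] open 0.0437
```

View pics/c3.png

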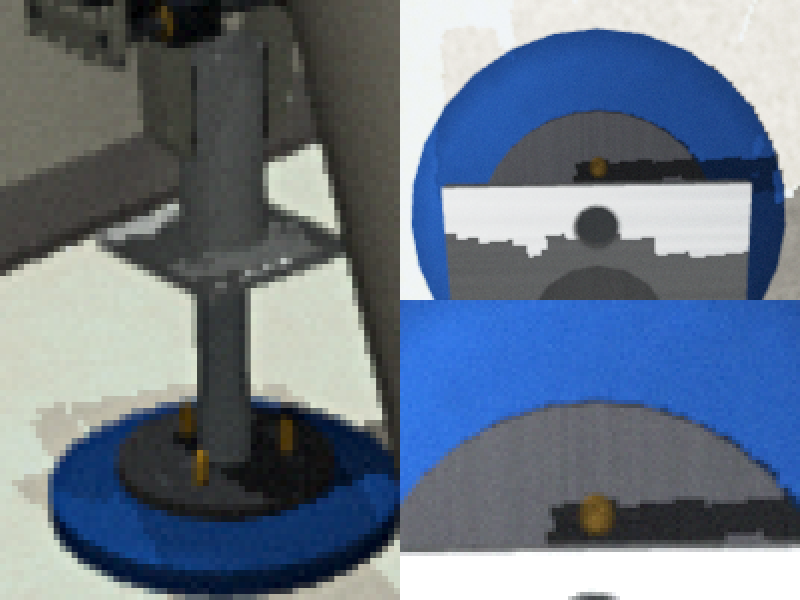

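The side crop shows the tube and spindle centred on the same line (crop x≈224). The wrist crop shows the hole at (318.5,173.5), stud 0 at (319,143), the flange corners at (241.5,153) and (395.5,151), and the plate's top edge at (319,115.7).

```bash
python3 - <<'E'
from h import *
T=tool(robot.observe());P=T@CAM['wrist']['mount']
W=[("wrist",[.046,.046,.008],(241.5,153),1),("wrist",[.046,-.046,.008],(395.5,151),1),("wrist",[.033,0,.008],(318.5,173.5),1)]
fit(W,T)
fit(W+[("side",[-.046,.046,0],(307.7,158.3),1.5),("side",[.046,.046,.004],(291.8,149.5),1.5),("side",[-.046,-.046,.004],(332.8,150.5),1.5)],T)
S=R.from_euler('z',SYAW).as_matrix()
print("stud0",proj("wrist",STAND+S@hole(0,.017),P),"obs 319.2,143.3")
th=np.linspace(0,2*np.pi,361);B=np.stack([.058*np.cos(th),.058*np.sin(th),0*th],1)
b=proj("wrist",STAND+B,P);print("plate top",b[b[:,1].argmin()].round(1),"obs 319.2 115.7")
def r(p):
    st=STAND+[p[0],p[1],0];b=proj("wrist",st+B,P);Sy=R.from_euler('z',SYAW+p[2]).as_matrix()
    return np.r_[proj("wrist",st+Sy@hole(0,.017),P)-[319.2,143.3],b[:,1].min()-115.7,p[2]*57*.5]
q=least_squares(r,[0,0,0]).x;print("stand corr mm/deg",q[:2]*1e3,np.degrees(q[2]))
E
```

```text
dx,dy,h [-3.1  0.2 78.4] ypr [0.76 0.01 0.02] res [-0.1  0.1 -0.   0.1  0.2 -0.2  0.   0.   0.1]
hub foot [ 0.6305 -0.2162  0.148 ] to stand mm [  -0.3   -0.8 -116. ] axis [-2.8e-03  2.0e-04  1.0e+00] yaw err deg -0.72
dx,dy,h [-1.1 -0.3 75.2] ypr [0.19 1.28 0.73] res [-1.  -0.7  0.7  0.5  0.1  0.   2.2  1.9 -1.8 -0.5  0.5 -0.2  1.3  0.7
 -0.2]
hub foot [ 0.6309 -0.2158  0.1513] to stand mm [  -0.7   -1.2 -119.3] axis [ 0.0174 -0.0152  0.9997] yaw err deg -0.16
stud0 [320.22211946 147.48526658] obs 319.2,143.3
plate top [320.1 117.8] obs 319.2 115.7
stand corr mm/deg [2.92380507 0.51575746] -0.001237548919579723
```

```bash
python3 -m creep '[[[2,-1,0,0,0,-0.4],[0,0,-6,0,0,0],[0,0,-6,0,0,0],[0,0,0,0,0,0]]]' ; python3 tgt.py 115
python3 -m creep '[[[0,0,-4,0,0,0],[0,0,-4,0,0,0],[0,0,-3,0,0,0],[0,0,0,0,0,0]]]' ;  python3 tgt.py 115
```

```text
time: 7.37
tool_pos: [0.6351, -0.2179, 0.3741]
tool_rot: [3.14, -0.006, -0.149]
contact_force: [0.2, 0.4, -4.6]
opening: 0.044
t7.37 shift mm [-2.5  0.6 10.9] turn deg [0.12 0.35 0.51] F [ 0.2  0.4 -4.6] open 0.044
time: 7.7
tool_pos: [0.635, -0.2179, 0.361]
tool_rot: [3.141, -0.005, -0.149]
contact_force: [0.3, 0.0, -4.0]
opening: 0.0438
t7.70 shift mm [-2.4  0.5 24. ] turn deg [0.08 0.27 0.51] F [ 0.3  0.  -4. ] open 0.0438
```

```bash
python3 -m creep '[[[0,0,-4,0,0,0],[0,0,-4,0,0,0],[0,0,-4,0,0,0],[0,0,0,0,0,0]]]' | grep -E "pos|force"; python3 -m creep '[[[0,0,-4,0,0,0],[0,0,-4,0,0,0],[0,0,-4,0,0,0],[0,0,0,0,0,0]]]'| grep -E "pos|force" ;  python3 tgt.py 115
```

```text
tool_pos: [0.6349, -0.2177, 0.3477]
contact_force: [0.2, 0.4, -2.7]
tool_pos: [0.6349, -0.2177, 0.3343]
contact_force: [-0.3, -0.1, -3.1]
t8.37 shift mm [-2.3  0.4 50.7] turn deg [0.07 0.26 0.5 ] F [-0.3 -0.1 -3.1] open 0.0436
```

```bash
for i in 1; do python3 -m creep '[[[0,0,-5,0,0,0],[0,0,-5,0,0,0],[0,0,-5,0,0,0],[0,0,0,0,0,0]]]' | grep -E "pos|force"; done; python3 -m creep '[[[0,0,-5,0,0,0],[0,0,-5,0,0,0],[0,0,-5,0,0,0],[0,0,0,0,0,0]]]'| grep -E "pos|force" ;  python3 tgt.py 30
python3 - <<'E'
from h import *
import cv2
im={n:viewer.read_camera(n) for n in("side","wrist")}
for n in im: cv2.imwrite(f"pics/{n}4.png",im[n])
o=np.zeros((600,800,3),np.uint8)
o[:,:400]=cv2.resize(im["side"][130:210,282:335],(400,600),interpolation=3)
o[:300,400:]=cv2.resize(im["wrist"][60:210,220:420],(400,300),interpolation=3)
o[300:600,400:]=cv2.resize(cv2.convertScaleAbs(im["wrist"][130:205,270:370],alpha=1.5),(400,300),interpolation=3)
cv2.imwrite("pics/c4.png",o)
E
```

```text
tool_pos: [0.6349, -0.2176, 0.3178]
contact_force: [-0.2, -0.3, -4.6]
tool_pos: [0.6349, -0.2177, 0.3009]
contact_force: [-0.9, 0.1, -4.6]
t9.03 shift mm [-2.3  0.3 -0.9] turn deg [0.06 0.25 0.5 ] F [-0.9  0.1 -4.6] open 0.0435
```

View pics/c4.png

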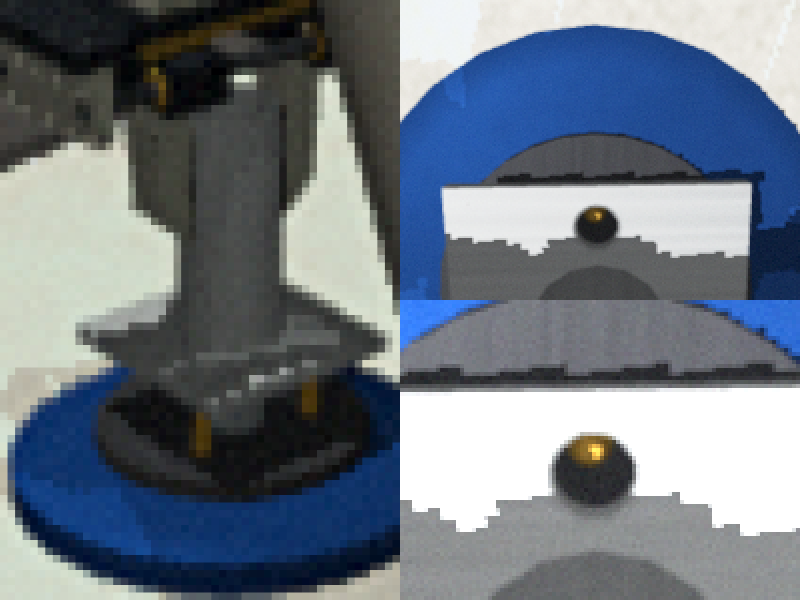

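```bash
python3 - <<'E'
from h import *
T=tool(robot.observe());P=T@CAM['wrist']['mount'];H0=T[:3,:3]@RX;F=T[:3,3]+T[:3,2]*.159+H0@[-.003,0,-.0785]
pr=lambda q:proj("wrist",F+H0@np.array(q),P).round(1)
gap=F[2]-.032
print(gap,"hole",pr([.033,0,.008]),"stud tip aligned",pr([.033,0,.0175-gap]),"obs hole",(270+(594-400)/4,130+170/4),"tip",(270+195/4,130+150/4))
print("+1mm x",pr([.034,0,.0175-gap]), "1mm y",pr([.033,.001,.0175-gap]))
E
```

```text
0.03251354201676332 hole [319.7 173.2] stud tip aligned [319.7 165.6] obs hole (318.5, 172.5) tip (318.75, 167.5)
+1mm x [319.7 164.1] 1mm y [318.2 165.6]
```

```bash
python3 -m creep '[[[-0.8,0,-3,0,0,0],[0,0,-3,0,0,0],[0,0,-3,0,0,0],[0,0,0,0,0,0]]]' | grep -E "pos|force"; python3 -m creep '[[[0,0,-2.5,0,0,0],[0,0,-2.5,0,0,0],[0,0,0,0,0,0]]]'| grep -E "pos|force" ;  python3 tgt.py 10
```

```text
tool_pos: [0.6345, -0.2176, 0.2933]
contact_force: [-0.0, 0.2, -3.2]
tool_pos: [0.6345, -0.2177, 0.2879]
contact_force: [0.6, -0.1, -3.6]
t9.72 shift mm [-1.8  0.3 -7.9] turn deg [0.13 0.45 0.5 ] F [ 0.6 -0.1 -3.6] open 0.0442
```

```bash
python3 -m creep '[[[0,0,-2,0,0,0],[0,0,-2,0,0,0],[0,0,0,0,0,0]]]' | grep -E "pos|force"; python3 -m creep '[[[0,0,-2,0,0,0],[0,0,-2,0,0,0],[0,0,0,0,0,0]]]'| grep -E "pos|force" ;  python3 -m creep '[[[0,0,-2,0,0,0],[0,0,-1,0,0,0],[0,0,0,0,0,0]]]'| grep -E "pos|force" ;  python3 tgt.py 0
```

```text
tool_pos: [0.6345, -0.2177, 0.2834]
contact_force: [-0.0, -0.7, -4.2]
tool_pos: [0.6345, -0.2177, 0.2791]
contact_force: [-0.4, -0.1, -3.2]
tool_pos: [0.6345, -0.2177, 0.2757]
contact_force: [0.2, 0.0, -2.6]
t10.47 shift mm [-1.9  0.4 -5.7] turn deg [0.14 0.46 0.5 ] F [ 0.2  0.  -2.6] open 0.0438
```

Foot about 6–9 mm above the plate, with no contact, so the studs are inside the holes. I'll continue in 1–2 mm steps until contact.

```bash
python3 -m creep '[[[0,0,-2,0,0,0],[0,0,-1,0,0,0],[0,0,0,0,0,0]]]' | grep -E "pos|force"; python3 -m creep '[[[0,0,-1,0,0,0],[0,0,-1,0,0,0],[0,0,0,0,0,0]]]'| grep -E "pos|force" ;  python3 tgt.py 0
```

```text
tool_pos: [0.6345, -0.2177, 0.2725]
contact_force: [-0.4, 0.3, -3.3]
tool_pos: [0.6346, -0.2177, 0.2703]
contact_force: [-0.0, -0.3, -4.0]
t10.97 shift mm [-1.9  0.4 -0.3] turn deg [0.13 0.47 0.5 ] F [-0.  -0.3 -4. ] open 0.0439
```

```bash
python3 -m creep '[[[0,0,-1,0,0,0],[0,0,0,0,0,0]]]'| grep -E "pos|force" ;  python3 tgt.py 0
```

```text
tool_pos: [0.6346, -0.2177, 0.2692]
contact_force: [-0.4, 0.6, -3.2]
t11.13 shift mm [-1.9  0.3  0.8] turn deg [0.13 0.47 0.5 ] F [-0.4  0.6 -3.2] open 0.0441
```

```bash
python3 -m creep '[[[0,0,-1,0,0,0],[0,0,0,0,0,0]]]'| grep -E "pos|force" ; python3 -m creep '[[[0,0,-1,0,0,0],[0,0,0,0,0,0]]]'| grep -E "pos|force"
```

```text
tool_pos: [0.6346, -0.2177, 0.2681]
contact_force: [-0.3, -0.0, -3.4]
tool_pos: [0.6347, -0.2177, 0.2676]
contact_force: [-0.3, 1.0, -3.3]
```

```bash
python3 -m creep '[[[0,0,-1,0,0,0],[0,0,0,0,0,0]]]'| grep -E "pos|force"
```

```text
tool_pos: [0.6346, -0.2176, 0.2676]
contact_force: [-1.0, 0.8, -3.8]
```

```bash
python3 -m creep '[[[0,0,-1.5,0,0,0]]]'| grep -E "pos|force"; python3 -m creep '[[[0,0,-2,0,0,0]]]'| grep -E "pos|force"
python3 - <<'E'
from h import *
import cv2
print(robot.observe()['tool_pos'],robot.observe()['contact_force'])
im={n:viewer.read_camera(n) for n in("side","wrist")}
o=np.zeros((600,800,3),np.uint8)
o[:,:400]=cv2.resize(im["side"][130:210,282:335],(400,600),interpolation=3)
o[:300,400:]=cv2.resize(im["wrist"][60:210,220:420],(400,300),interpolation=3)
o[300:600,400:]=cv2.resize(cv2.convertScaleAbs(im["wrist"][130:205,270:370],alpha=1.5),(400,300),interpolation=3)
cv2.imwrite("pics/c5.png",o)
E
```

```text
tool_pos: [0.6347, -0.2176, 0.2674]
contact_force: [-5.1, 2.1, 12.8]
tool_pos: [0.6346, -0.2176, 0.2674]
contact_force: [-7.4, 2.4, 15.2]
[ 0.63459181 -0.21756164  0.26742899] [-7.37404351  2.35825447 15.19386073]
```

View pics/c5.png

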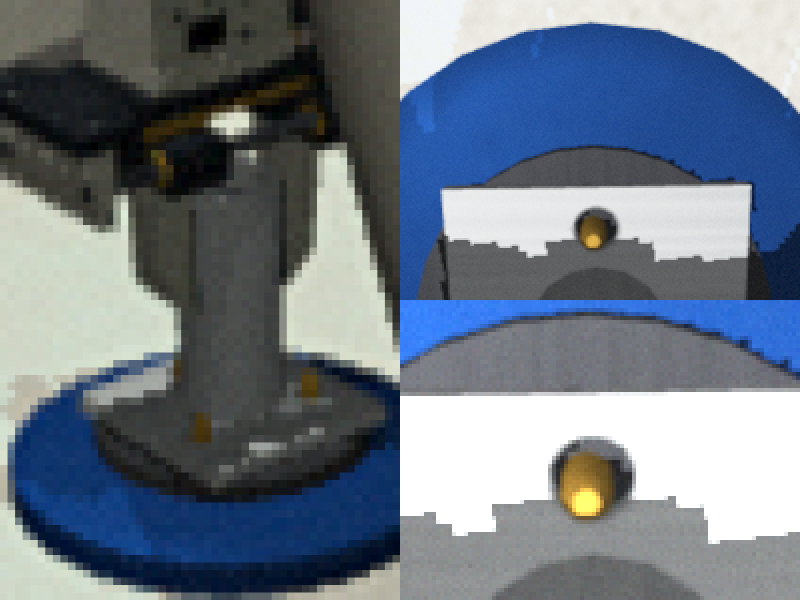

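The flange is down on the plate with all three studs through its holes, and there's firm contact. I'll relax, open, and lift straight up.

```bash
python3 -m creep '[[[0,0,0,0.1,0.3,0],[0,0,0,0,0,0]]]'| grep -E "pos|force"; python3 -m creep '[[[0,0,0,0,0,0],[0,0,0,0,0,0],[0,0,0,0,0,0],[0,0,0,0,0,0],[0,0,0,0,0,0]]]' -1 | grep -E "pos|force|open"; python3 -m creep '[[[0,0,0,0,0,0],[0,0,0,0,0,0],[0,0,0,0,0,0],[0,0,0,0,0,0],[0,0,0,0,0,0]]]' -1 | grep -E "pos|force|open"
```

```text
tool_pos: [0.6346, -0.2176, 0.2682]
contact_force: [-0.1, 0.1, -2.5]
tool_pos: [0.6353, -0.2182, 0.2684]
contact_force: [-0.0, 0.6, 0.2]
opening: 0.0726
tool_pos: [0.6354, -0.2184, 0.2686]
contact_force: [-0.0, 0.2, 0.5]
opening: 0.0916
```

```bash
python3 -m creep '[[[0,0,10,0,0,0],[0,0,20,0,0,0],[0,0,25,0,0,0],[0,0,30,0,0,0],[0,0,30,0,0,0]]]'| grep -E "pos|force"; python3 -m creep '[[[-20,0,30,0,0,0],[-35,0,10,0,0,0],[-35,0,0,0,0,0],[-35,0,0,0,0,0],[-20,0,0,0,0,0]]]'| grep -E "pos|force"; python3 -m creep '[[[0,0,0,0,0,0],[0,0,0,0,0,0],[0,0,0,0,0,0]]]'| grep -E "time|pos|force"
python3 - <<'E'
from h import *
import cv2
im={n:viewer.read_camera(n) for n in("side","top","wrist")}
o=np.zeros((600,800,3),np.uint8)
o[:,:400]=cv2.resize(im["side"][120:210,272:332],(400,600),interpolation=3)
o[:300,400:]=cv2.resize(im["wrist"],(400,300))
o[300:,400:]=cv2.resize(im["side"][140:310,130:360],(400,300),interpolation=3)
cv2.imwrite("pics/c6.png",o)
E
```

```text
tool_pos: [0.6335, -0.2175, 0.3812]
contact_force: [0.9, 0.1, 0.1]
tool_pos: [0.4861, -0.2161, 0.4347]
contact_force: [0.6, -0.7, 0.4]
time: 13.98
tool_pos: [0.4824, -0.2157, 0.4391]
contact_force: [1.1, 0.5, 0.9]
```

View pics/c6.png

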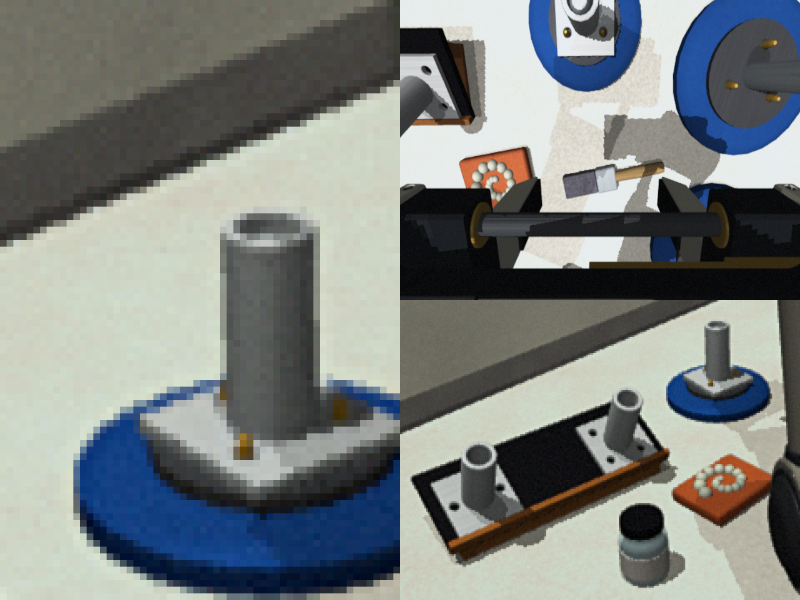

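The sleeve sits upright on the stand, flange flat and studs through. The other two sleeves, the fossil, the jar and the brush look untouched.

```bash
python3 -c "
from cell import robot
print(robot.hand_in())"
```

```text
the job is handed in; nothing more can be done
None
```

The three-hole hub sleeve (the middle one on the rack) is seated on the smallest blue stand, flange down over the spindle with the studs through its holes. I lowered it in 1–2 mm steps near the end until it touched the plate, then pressed to about 15 N to confirm contact. I then let go and backed off, and handed in at about 14 s.

**Last checks:** the pictures show the tube upright, the flange flat on the plate and the studs standing through the holes. The other two sleeves are still on the rack, and the fossil, jar and brush look unmoved. The gripper was clear, with the force reading near zero.

**Disagreements:**
- The wrist camera put the stand about 3 mm further out in x than the side and top cameras did. I split the difference, and the sleeve went down without any contact until it reached the plate.
- While I pressed to confirm seating, the wrist also felt a sideways force of about 7 N. I relaxed it before opening the gripper.

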